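# Dry-lay the power supply on an amplifier chassis

### The arm

A 7-joint arm with a two-finger parallel gripper is mounted at the origin on the work surface. World frame = base frame: x ahead of the robot, y to its left, z up, the work surface at z = 0. Lengths are in m, angles in rad, forces in N, time in s.
With the tool pointing down it reaches from about 0.4 to 0.85 m from the base axis. Payload 4.5 kg.
Tool frame: the origin (TCP) lies on the centre line of the jaws, within the pads' length; the fingertips stand r.tip_extent ahead of it and the grasp point (between the pads) is the TCP (r.tip_extent is the distance from the TCP to the fingertips, in m); z points along the fingers, y is the line along which they close (so a half turn about z gives the same grasp; the last joint's range is limited). The gripper opens to 88 mm and grips with 3 to 60 N. Pads are 18 mm wide; open, the fingers measure 123 mm over their backs; the gripper's body (75 mm by 187 mm) begins 45 mm behind the grasp point.
Start: joints at [1.241, 0.689, -0.195, 1.565, 0.157, 0.902, -0.215], TCP at [0.222, -0.584, 0.258] pointing down, gripper open.
Joint ranges: [-3.01, 3.01], [-0.46, 2.08], [-1.47, 1.51], [0.13, 2.56], [-1, 4.14], [0.04, 2.09], [-2.66, 2.66]. Speed limits (rad/s): [2.57, 2.57, 3.14, 3.14, 3.14, 3.14, 3.14].

### API

Orientations are given as a unit quaternion [x, y, z, w].
In Python, from plant import sensors, vision, finish_job, r gives the robot as it stands. The module is installed in compiled form; this text tells all that it offers.
- The arm moves only by the tool step_arm, never from a script. Its argument "steps" is a list of rows, each a list of 2 entries, a list of its own where there are three numbers: the shift along the tool's x, y, z in cm, then the turn, a rotation vector about the tool's x, y, z in degrees. A call has 1 to 12 rows; each row shifts and turns the commanded pose from where the row before left it, along the tool's axes as they then stand; what a row does not reach is not made up. A row lasts 1/8 s, in which the tool goes at most 62.5 mm and 10.7 degrees, less where a joint would pass 70% of its speed; a pose out of reach is approached as far as the arm can. A call with a gripper value outside its range is refused whole. "claw" is the opening, from -1 (shut) to 1 (fully open), set as the call begins (left out, the last holds). The fingers move at their own pace and stop on an object; "grip_force" is the grip in N (left out, the last holds). Time passes only in rows, so rows that do not move let the fingers close. It gives the time, the measured TCP pose, the force, the opening and the grip force at its end, in the units of the state.
- sensors.get_state(): the state, without advancing time (a new reading comes with each control period).
- vision.snapshot(name): name is "side" or "top"; returns a dict with "img" (480x640x3 uint8, red, green, blue), "fx", "fy", "cx", "cy" (pixels), "position" and "rotation" of the camera in the world. Camera axes: x right, y down, z forward; pixel columns grow to the right and rows downward; lengths in m; the calibration is good to about 2 mm. A picture is of the moment at which its call begins. There is no depth.
- finish_job(): hands the job in; it is judged then, once.
The state is a dict: "clock": time; "q": joint angles; "qd": joint speeds; "joint_torque": joint torques, N m; "tool_pos": TCP position; "eef_rot": TCP orientation; "contact_force": force on the tool from outside, world axes, zero at the start; "moment": the same for the moment, N m; "opening": opening from 0.0 (shut) to 1.0 (fully open); "finger_force": force on a finger pad.
Only numpy, scipy, OpenCV 4.12 (cv2) and the standard library are available. Lean on these libraries where they do the work, as an engineer would, in place of code of your own. Each camera call takes 0.05 s, during which the arm holds its last target. There are 200 camera calls.

### The job

Lay out the power-supply parts on the amplifier chassis in this order: stand the large transformer in the middle of the perforated board that has the mains inlet beside it, then the small choke in the middle of the other perforated board, each upright and with its sides parallel to its board's edges; next stand the capacitor can upright on the bare deck half-way between the centres of the two boards; last lay the terminal block, screws up, on top of the transformer, centred and lengthwise along the transformer's long side. Set each part down and let go of it before taking the next, do not drop any, and do not shift the cup, the solder reel or the screwdriver.

Things in the scene. Friction and masses are not known exactly. Their poses are not given: they have to be found in the camera images.
- transformer_center (a point): Large transformer, loose, standing upright on the bench, about 0.55 kg: a dark laminated steel core 66 (x) x 34 (y) x 55 mm high with a flat top, and a brown paper-wrapped winding round its middle, 42 (x) x 52 (y) x 36 mm high (from 9.5 to 45.5 mm above the underside), which sticks out of both long faces. Grip it across the 52 mm of the winding (along y). The point is at its centre, 27.5 mm above its underside; x runs along its long side, z up.
- choke_center (a point): Small choke, loose, standing upright on the bench, about 0.25 kg: like the transformer but smaller, with an aluminium strap over its top and ends: core 48 (x) x 28 (y) x 40 mm high, winding 30 (x) x 40 (y) x 26 mm high (from 7 to 33 mm above the underside). Grip it across the 40 mm of the winding (along y). The point is at its centre, 20 mm above its underside; x runs along its long side, z up.
- capacitor_center (a point): Capacitor can, loose, standing upright on the bench: a plain aluminium cylinder 35 mm in diameter and 70 mm high with a black top, about 0.1 kg. The point is at its centre, 35 mm above its underside; z is up.
- terminal_block_center (a point): Terminal block, loose, lying flat on the bench screws up: a black plastic bar 58 (x) x 30 (y) x 20 mm high with two rows of five steel screws on top, about 0.05 kg. The point is at its centre, 10 mm above its underside; x runs along its length, z up.
- board_a: The perforated board that has the mains inlet beside it: a dark steel plate 90 x 90 mm full of small holes, fixed on four brass standoffs on the chassis deck. The origin is at the middle of the board but at deck level; the board's upper face is 15 mm above the origin. Its x and y axes run parallel to its edges, z up. The chassis is a fixed bare aluminium box, 240 x 380 mm, its flat deck 40 mm above the bench; the long row of the two boards runs along it.
- board_b: The other perforated board, identical to the first and parallel to it, its middle 230 mm away along the first one's y axis (to either side); no inlet beside it. Origin at its middle at deck level, upper face 15 mm above; axes as for the first board. The deck between the two boards is bare.
- inlet: Mains inlet, fixed on the chassis deck: a black block 28 (x) x 50 (y) x 30 mm high with three brass tabs on top, its centre 83 to 90 mm from the middle of the first board on the side away from the robot. It shows which board is the first. Origin at the centre of its underside, at deck level.
- cup: Bystander, loose: white plastic cup of wooden sticks, 70 mm across the rim, 83 mm high over the sticks, beyond the loose parts. Origin at the centre of its underside.
- reel: Bystander, loose: reel of solder standing on its flange, 54 mm in diameter, 40 mm high, beyond the loose parts. Origin at the centre of its underside.
- screwdriver: Bystander, loose: screwdriver 180 mm long lying on the bench along x to the left of the loose parts, handle to -x. Origin about the middle of its length, on the bench.
Not all that is in view belongs to the job. Leave any green, purple or red look-alike of the part that bears transformer_center alone.

How it is judged:
On the way, in this order (a step that is already met when the one before it is completed fails the run):
1. the transformer stands square in the middle of the board beside the inlet, let go (horizontal distance between transformer_center and board_a below 0.012 m and height (world z) of transformer_center between 0.0785 and 0.0865 m and angle between transformer_center's own z axis and vertical below 0.1 rad and (angle between the x axis of transformer_center and the x axis of board_a, either way round below 0.2 rad or angle between the x axis of transformer_center and the y axis of board_a, either way round below 0.2 rad) and contact force between the fingers and transformer below 0.1 N), for 0.2 s.
2. the choke stands square in the middle of the other board, let go (horizontal distance between choke_center and board_b below 0.012 m and height (world z) of choke_center between 0.071 and 0.079 m and angle between choke_center's own z axis and vertical below 0.1 rad and (angle between the x axis of choke_center and the x axis of board_b, either way round below 0.2 rad or angle between the x axis of choke_center and the y axis of board_b, either way round below 0.2 rad) and contact force between the fingers and choke below 0.1 N), for 0.2 s.
3. the capacitor stands on the deck half-way between the boards, let go (x of capacitor_center in the frame of board_a between -0.015 and 0.015 m and horizontal distance between capacitor_center and board_a between 0.1 and 0.13 m and horizontal distance between capacitor_center and board_b between 0.1 and 0.13 m and height (world z) of capacitor_center between 0.071 and 0.079 m and angle between capacitor_center's own z axis and vertical below 0.1 rad and contact force between the fingers and capacitor below 0.1 N), for 0.2 s.
4. the terminal block lies on top of the transformer, let go (horizontal distance between terminal_block_center and transformer_center below 0.012 m and z of terminal_block_center in the frame of transformer_center between 0.0335 and 0.0415 m and angle between terminal_block_center's own z axis and vertical below 0.1 rad and angle between the x axis of terminal_block_center and the x axis of transformer_center, either way round below 0.2 rad and contact force between the fingers and terminal_block below 0.1 N), for 0.2 s.
At the end, for the whole second after the job is handed in: Transformer and choke upright within 12 mm of the middles of their boards, square to them within 0.2 rad; capacitor upright on the deck within 15 mm of half-way; terminal block flat on the transformer, within 12 mm of its centre and 0.2 rad of its long side; all released, at rest (horizontal distance between transformer_center and board_a below 0.012 m and height (world z) of transformer_center between 0.0785 and 0.0865 m and angle between each of transformer_center, choke_center, capacitor_center, terminal_block_center's own z axis and vertical below 0.1 rad and (angle between the x axis of transformer_center and the x axis of board_a, either way round below 0.2 rad or angle between the x axis of transformer_center and the y axis of board_a, either way round below 0.2 rad) and horizontal distance between choke_center and board_b below 0.012 m and height (world z) of choke_center between 0.071 and 0.079 m and (angle between the x axis of choke_center and the x axis of board_b, either way round below 0.2 rad or angle between the x axis of choke_center and the y axis of board_b, either way round below 0.2 rad) and x of capacitor_center in the frame of board_a between -0.015 and 0.015 m and horizontal distance between capacitor_center and board_a between 0.1 and 0.13 m and horizontal distance between capacitor_center and board_b between 0.1 and 0.13 m and height (world z) of capacitor_center between 0.071 and 0.079 m and horizontal distance between terminal_block_center and transformer_center below 0.012 m and z of terminal_block_center in the frame of transformer_center between 0.0335 and 0.0415 m and angle between the x axis of terminal_block_center and the x axis of transformer_center, either way round below 0.2 rad and linear speed of each of transformer, choke, capacitor, terminal_block below 0.02 m/s); the robot touches nothing.
It fails at once if a part is dropped (falls free at more than 0.6 m/s, about 2 cm) ((contact force between transformer and anything else below 0.05 N and linear speed of transformer above 0.6 m/s) or (contact force between choke and anything else below 0.05 N and linear speed of choke above 0.6 m/s) or (contact force between capacitor and anything else below 0.05 N and linear speed of capacitor above 0.6 m/s) or (contact force between terminal_block and anything else below 0.05 N and linear speed of terminal_block above 0.6 m/s)).
It fails at once if the cup, the solder reel or the screwdriver is shifted by more than 30 mm (distance of any of cup, reel, screwdriver from where it was at the start of the episode above 0.03 m).
It also fails if it takes over 112 s, if anything falls off the work surface, if the arm or the gripper's body presses on something with over 40 N, if the wrist force passes 120 N, or if a joint passes its speed limit or range.

## Working session

There is one attempt and no reset: what is moved stays moved. The work goes in short steps, Python scripts to look and compute and a tool call to move; the robot and the scene stay as the last step left them, time stands still between calls to the robot, and variables do not carry over. Pictures are saved under pics/ and viewed, at most 14 in all, crops included, and the job is handed in when it is done.

Besides the shell and the picture viewer there is one more tool, called after ">>>" as a command line: name --argument value ..., lists and objects as JSON in quotes. step_arm: Moves the arm, as the interface text tells. Its arguments: {"type":"object","properties":{"steps":{"type":"array"},"claw":{"type":"number"},"grip_force":{"type":"number"}},"required":["steps"]}

```bash
mkdir -p pics; python3 - <<'E'
from plant import sensors, vision, r
import cv2, json
for n in("top","side"):
    s=vision.snapshot(n); cv2.imwrite(f"pics/{n}0.png",s["img"][:,:,::-1])
    print(n,s["fx"],s["fy"],s["cx"],s["cy"],s["position"],s["rotation"])
print(r.tip_extent, sensors.get_state())
E
```

```text
top 527.7816328815093 527.7816328815093 315.6771623260667 242.4337683076783 [0.30580476 0.08895462 1.06428072] [ 0.70691934 -0.70027855  0.06224782 -0.077461  ]
side 495.97745253661736 495.97745253661736 325.15409711572045 233.10869416506029 [0.40721495 0.7306003  0.80732169] [-0.06363358  0.93474691 -0.34791897  0.03393186]
0.019 {'clock': 0.1, 'q': array([ 1.24081269,  0.68989866, -0.19451502,  1.56619706,  0.15729002,
        0.9024917 , -0.21506772]), 'qd': array([-1.07189695e-03, -1.29315386e-03,  3.72653963e-05, -3.23601874e-03,
       -7.19525759e-04, -2.64277198e-04, -4.64622243e-04]), 'joint_torque': array([-2.40185182e-03, -5.28495204e+01, -1.27137467e+00, -1.53835809e+01,
       -5.26492344e-02,  2.07146993e-03,  5.42405962e-05]), 'tool_pos': array([ 0.2221625 , -0.58363226,  0.25700243]), 'eef_rot': array([ 9.83494493e-01,  1.80936283e-01, -1.98981088e-04, -7.77893055e-04]), 'contact_force': array([ 0.38000693, -0.62105737, -0.41067953]), 'moment': array([ 0.0122442 , -0.00968956,  0.015862  ]), 'finger_force': 0.0, 'opening': 0.9998886949072667}
```

View pics/top0.png

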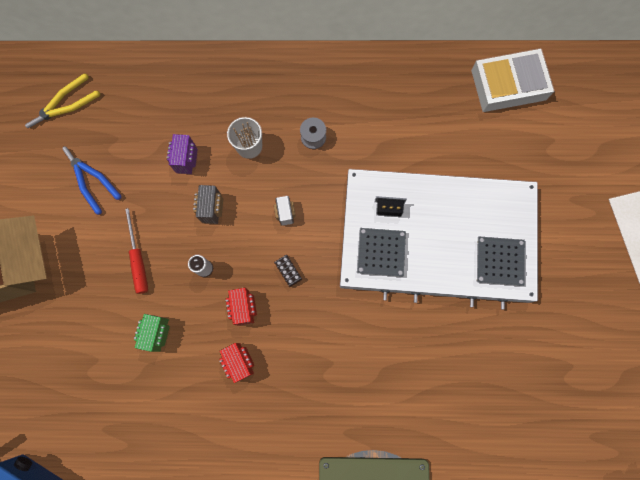

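View pics/side0.png

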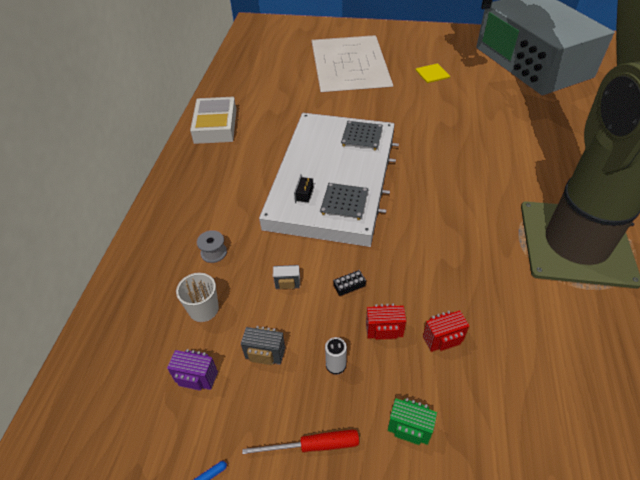

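The top view shows the transformer at about (208,204), choke (285,210), can (200,265), block (289,271), boards at (382,252) and (501,261), and the inlet at (390,207). In the side view they are at (263,343), (286,277), (336,355), (349,283), (345,200), (362,134) and (304,188). I'll zoom in on both.

```bash
cat > h.py <<'E'
import numpy as np, cv2
from scipy.spatial.transform import Rotation as R
from plant import vision, sensors
def snap(n):
    s=vision.snapshot(n); s["R"]=R.from_quat(s["rotation"]).as_matrix() if np.size(s["rotation"])==4 else np.array(s["rotation"]); s["p"]=np.array(s["position"]); return s
def ray(s,uv):
    d=s["R"]@np.array([(uv[0]-s["cx"])/s["fx"],(uv[1]-s["cy"])/s["fy"],1]); return d/np.linalg.norm(d)
def onz(s,uv,z):
    d=ray(s,uv); return s["p"]+d*(z-s["p"][2])/d[2]
def proj(s,P):
    c=s["R"].T@(np.array(P)-s["p"]); return np.array([s["fx"]*c[0]/c[2]+s["cx"],s["fy"]*c[1]/c[2]+s["cy"]])
def tri(s1,u1,s2,u2):
    d1,d2=ray(s1,u1),ray(s2,u2)
    t=np.linalg.lstsq(np.c_[d1,-d2],s2["p"]-s1["p"],rcond=None)[0]
    a,b=s1["p"]+t[0]*d1,s2["p"]+t[1]*d2; return (a+b)/2,np.linalg.norm(a-b)
def crop(s,x,y,w,h,k): 
    return cv2.resize(s["img"][y:y+h,x:x+w],None,fx=k,fy=k,interpolation=cv2.INTER_CUBIC)
E
python3 - <<'E'
from h import *
t=snap("top"); s=snap("side")
a=np.hstack([crop(t,185,175,130,120,3),crop(t,335,165,205,143,2)[:286].copy() if 0 else cv2.copyMakeBorder(crop(t,335,165,205,143,2),0,74,0,0,cv2.BORDER_CONSTANT)])
cv2.imwrite("pics/t1.png",a[:,:,::-1])
b=np.hstack([crop(s,235,255,140,125,3),cv2.copyMakeBorder(crop(s,255,105,145,140,2),0,95,0,0,cv2.BORDER_CONSTANT)])
cv2.imwrite("pics/s1.png",b[:,:,::-1]); print(a.shape,b.shape)
E
```

```text
(360, 800, 3) (375, 710, 3)
```

View pics/t1.png

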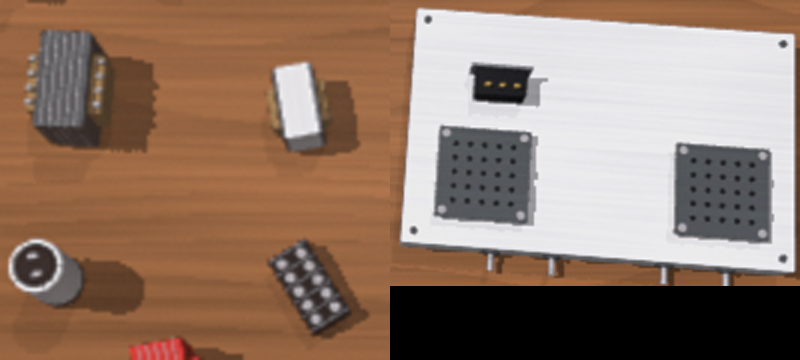

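View pics/s1.png

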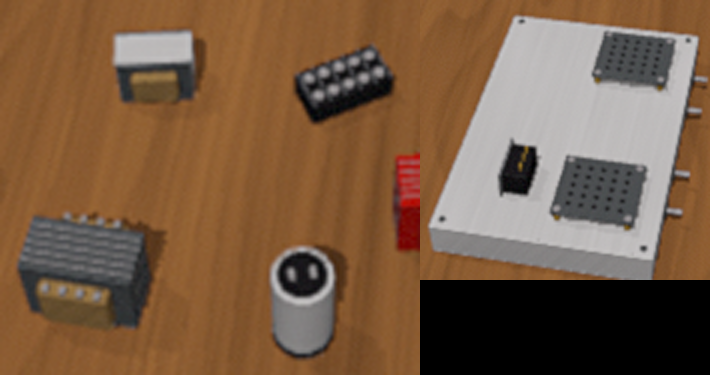

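The crops show the faces clearly. In the top crop, the transformer's ribbed top spans (43,31) to (83,133), the choke strap is white, the can's black top is at (37,266), and the block's 10 screws are visible. I'll segment by brightness and triangulate.

```bash
cat > m.py <<'E'
from h import *
t=snap("top"); s=snap("side")
def blob(c,box,f,k=4,pick="big"):
    x,y,w,h=box; im=crop(c,x,y,w,h,k).astype(int); 
    m=f(im).astype(np.uint8)
    n,l,st,ce=cv2.connectedComponentsWithStats(m)
    return im,l,st,ce
def quad(c,box,f,k=4):
    im,l,st,ce=blob(c,box,f,k); i=1+np.argmax(st[1:,4])
    cn=max(cv2.findContours((l==i).astype(np.uint8),0,cv2.CHAIN_APPROX_NONE)[0],key=cv2.contourArea)
    h=cv2.convexHull(cn)
    q=cv2.approxPolyN(h,4).reshape(-1,2).astype(float)
    return (q+.5)/k-.5+np.array(box[:2]), ((h.reshape(-1,2)+.5)/k-.5+np.array(box[:2]))
def diag(q):
    A=np.c_[q[2]-q[0],-(q[3]-q[1])]; a=np.linalg.solve(A,q[1]-q[0]); return q[0]+a[0]*(q[2]-q[0])
gray=lambda im:im.mean(2); sat=lambda im:im.max(2)-im.min(2)
dark=lambda im:(gray(im)<125)
def rect(c,hull,z):
    P=np.array([onz(c,u,z)[:2] for u in hull]).astype(np.float32)*1000
    (cx,cy),(w,h),a=cv2.minAreaRect(P); return np.round([cx,cy,w,h,a],1)
def report(name,ft,fs,z):
    (qt,ht),(qs,hs)=ft,fs
    print(name,"tri",np.round(np.array(tri(t,diag(qt),s,diag(qs))[0])*1000,1),"err %.1f"%(1000*tri(t,diag(qt),s,diag(qs))[1]),"top",rect(t,ht,z),"side",rect(s,hs,z))
    print("   ",np.round(qt,1).tolist(),np.round(qs,1).tolist())
E
cat > m1.py <<'E'
from m import *
report("A",quad(t,(350,222,62,60),dark),quad(s,(318,178,58,46),dark),.055)
report("B",quad(t,(470,230,62,60),dark),quad(s,(338,118,48,34),dark),.055)
white=lambda im:(gray(im)>185)&(sat(im)<40)
wh2=lambda im:(gray(im)>150)&(sat(im)<40)
report("choke",quad(t,(270,190,35,40),wh2),quad(s,(268,260,40,35),wh2),.040)
report("chokeW",quad(t,(270,190,35,40),white),quad(s,(268,260,40,35),white),.040)
# block screws
def screws(c,box):
    im,l,st,ce=blob(c,box,lambda im:(gray(im)>115)&(sat(im)<35),6)
    ok=[i for i in range(1,len(st)) if 30<st[i,4]<900]
    p=(ce[ok]+.5)/6-.5+np.array(box[:2]); print(len(ok),st[ok,4]); return p
pt=screws(t,(270,252,36,38)); ps=screws(s,(330,266,42,32))
print("block",tri(t,pt.mean(0),s,ps.mean(0)),rect(t,pt,.02),rect(s,ps,.02))
# can top
def can(c,box):
    im,l,st,ce=blob(c,box,lambda im:gray(im)<75,6); i=1+np.argmax(st[1:,4])
    cn=max(cv2.findContours((l==i).astype(np.uint8),0,1)[0],key=cv2.contourArea)
    e=cv2.fitEllipse(cv2.convexHull(cn)); print(e[1]); return (np.array(e[0])+.5)/6-.5+np.array(box[:2])
ct=can(t,(186,250,22,24)); cs=can(s,(324,336,24,22)); print("can",ct,cs,tri(t,ct,s,cs),onz(t,ct,.07),onz(s,cs,.07))
# transformer: picked corners of the top face
T=np.array([(43,31),(91,33),(83,134),(36,128)])/3+[185,175]-.33
S=np.array([(38,216),(147,229),(132,265+0),(22,262)])/3+[235,255]-.33
for c,q in((t,T),(s,S)): print("trafo",rect(c,q,.055),diag(q))
print(tri(t,diag(T),s,diag(S)))
E
python3 m1.py
```

```text
A tri [489.7 -16.1  48.2] err 3.2 top [490.2 -15.7  90.   90.9  86. ] side [487.4  -8.5  97.5  91.5  86.2]
    [[405.9, 230.9], [403.6, 277.1], [356.6, 273.4], [359.6, 227.6]] [[368.9, 187.6], [361.9, 220.1], [318.1, 213.9], [327.9, 182.1]]
B tri [ 474.2 -247.1   46.3] err 3.2 top [ 474.5 -244.7   90.2   90.9   86. ] side [ 471.8 -235.5  101.1   90.6   86. ]
    [[524.6, 239.6], [524.4, 286.4], [476.9, 282.4], [477.6, 236.1]] [[383.4, 124.4], [377.1, 150.1], [339.4, 145.4], [346.9, 120.1]]
choke tri [580.4 177.9  39.6] err 3.0 top [581.3 177.6  50.4  23.8  10.6] side [578.7 178.5  49.4  23.   10.3]
    [[291.6, 218.6], [279.6, 220.9], [275.6, 197.1], [287.1, 195.1]] [[298.4, 274.9], [272.6, 275.9], [272.9, 266.4], [298.1, 265.4]]
chokeW tri [581.1 177.9  38.9] err 2.6 top [581.5 177.7  49.1  22.4  10.6] side [578.6 178.8  46.4  19.8  10.3]
    [[291.1, 218.4], [279.9, 220.6], [276.1, 197.1], [286.9, 195.4]] [[297.6, 274.6], [273.6, 274.9], [273.6, 267.1], [297.6, 266.1]]
10 [340 296 339 322 322 345 342 332 321 312]
10 [223 235 260 268 254 266 234 250 272 261]
block (array([0.4576925 , 0.16902393, 0.01969785]), np.float64(0.0028374227071505296)) [459.1 168.9  43.6  15.   32.8] [456.2 169.4  43.3  15.   32.2]
(77.92882537841797, 82.03791046142578)
(87.5487060546875, 96.57717895507812)
can [196.32665634 262.96655782] [335.26842244 346.10838254] (array([0.46219011, 0.34024795, 0.0688567 ]), np.float64(0.002584073078041762)) [0.46330898 0.33986161 0.07      ] [0.46082127 0.34107971 0.07      ]
trafo [588.5 331.9  32.3  69.7  88.4] [205.58195633 201.94328755]
trafo [586.4 331.5  30.   65.9  90. ] [265.06969654 335.91381345]
(array([0.58501819, 0.3312274 , 0.05834224]), np.float64(0.0052769818962155575))
```

>>> step_arm --steps '[[[0,0,0],[0,0,7.3]],[[0,0,0],[0,0,7.3]],[[0,0,0],[0,0,7.3]],[[3.7,-4,0],[0,0,0]],[[3.7,-4,0],[0,0,0]],[[3.7,-4,0],[0,0,0]],[[3.7,-4,0],[0,0,0]],[[3.7,-4,0],[0,0,0]],[[3.7,-4,0],[0,0,0]],[[3.7,-4,0],[0,0,0]],[[3.7,-4,0],[0,0,0]],[[3.7,-4,0],[0,0,0]]]' --claw 1 --grip_force 30

```text
clock: 1.8
tool_pos: [0.5631, -0.2289, 0.2578]
eef_rot: [1.0, -0.009, 0.0, 0.0]
contact_force: [0.5, -0.3, -0.9]
opening: 1.003
finger_force: 0.0
```

```bash
cat > go.py <<'E'
# usage: go.py x y z(mm) yaw(deg of tool x): shift in tool axes (cm), turn about tool z (deg) to apply LAST
import sys
from h import *
st=sensors.get_state(); Rt=R.from_quat(st["eef_rot"]); M=Rt.as_matrix()
yaw=np.degrees(np.arctan2(M[1,0],M[0,0]))
print("clock %.2f"%st["clock"],"pos",np.round(st["tool_pos"]*1000,1),"yaw %.1f"%yaw,"tilt %.2f"%np.degrees(np.arccos(-M[2,2])),"q",np.round(st["q"],2),"F",np.round(st["contact_force"],1),"open %.3f"%st["opening"],"ff %.1f"%st["finger_force"])
if len(sys.argv)>3:
    x,y,z,w=map(float,sys.argv[1:5])
    print("shift cm",np.round(M.T@(np.array([x,y,z])/1000-st["tool_pos"])*100,2),"turn z %.1f"%((yaw-w+90)%180-90))
E
python3 go.py 587 332 200 -1
```

```text
clock 1.80 pos [ 563.1 -228.9  257.8] yaw -1.1 tilt 0.01 q [ 0.33  0.66 -0.03  1.63  0.02  0.85 -1.3 ] F [ 0.5 -0.3 -0.9] open 1.003 ff 0.0
shift cm [  1.35 -56.12   5.77] turn z -0.1
```

>>> step_arm --steps '[[[0.1,-5.6,0],[0,0,0]],[[0.1,-5.6,0],[0,0,0]],[[0.1,-5.6,0],[0,0,0]],[[0.1,-5.6,0],[0,0,0]],[[0.1,-5.6,0],[0,0,0]],[[0.1,-5.6,0],[0,0,0]],[[0.1,-5.6,0],[0,0,0]],[[0.1,-5.6,0],[0,0,0]],[[0.1,-5.6,0],[0,0,0]],[[0.1,-5.6,0],[0,0,0]],[[0,0,0],[0,0,0]]]'

```text
clock: 3.18
tool_pos: [0.5799, 0.3367, 0.257]
eef_rot: [1.0, -0.005, -0.001, -0.002]
contact_force: [-1.1, -0.6, 0.1]
opening: 1.0
finger_force: 0.0
```

```bash
python3 go.py 587 332 30 -1; python3 - <<'E'
from h import *
s=snap("side"); t=snap("top"); st=sensors.get_state()
print(proj(s,st["tool_pos"]),proj(t,st["tool_pos"]))
b=np.hstack([crop(s,200,180,160,200,2),crop(t,140,130,140,140,2)[:280].copy() if 0 else cv2.copyMakeBorder(crop(t,140,130,160,150,2),0,100,0,0,cv2.BORDER_CONSTANT)])
cv2.imwrite("pics/s2.png",b[:,:,::-1])
E
```

```text
clock 3.17 pos [579.9 336.7 257. ] yaw -0.5 tilt 0.28 q [-0.61  0.75  0.04  1.42 -0.04  0.97 -2.14] F [-1.1 -0.6  0.1] open 1.000 ff 0.0
shift cm [ 0.75  0.57 22.7 ] turn z 0.5
[249.93747245 263.7130531 ] [178.6641933  171.88349236]
```

View pics/s2.png

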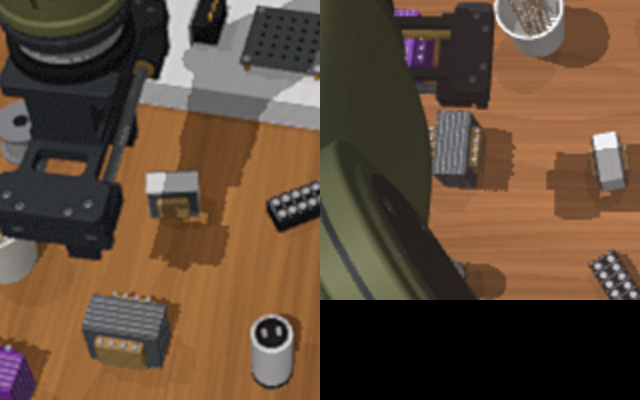

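The picture shows the gripper above the untouched transformer, whose top in the side crop is around (125,315). Descending.

>>> step_arm --steps '[[[0.3,0.2,4],[0,0,0]],[[0.2,0.1,4],[0,0,0]],[[0,0,4],[0,0,0]],[[0,0,0],[0,0,0]],[[0,0,0],[0,0,0]]]'

```text
clock: 3.9
tool_pos: [0.5886, 0.3255, 0.1393]
eef_rot: [1.0, -0.01, 0.001, -0.0]
contact_force: [-0.0, -0.5, 0.8]
opening: 1.002
finger_force: 0.0
```

```bash
python3 go.py 587 332 30 -1
```

```text
clock 3.90 pos [588.6 325.5 139.3] yaw -1.1 tilt 0.14 q [-0.59  0.89  0.03  1.51 -0.03  0.74 -2.14] F [-0.  -0.5  0.8] open 1.002 ff 0.0
shift cm [-0.2  -0.64 10.93] turn z -0.1
```

>>> step_arm --steps '[[[-0.1,-0.6,2],[0,0,0]],[[0,0,2],[0,0,0]],[[0,0,0],[0,0,0]],[[0,0,2],[0,0,0]],[[0,0,2],[0,0,0]],[[0,0,1.5],[0,0,0]],[[0,0,1.2],[0,0,0]],[[0,0,0],[0,0,0]],[[0,0,0],[0,0,0]],[[0,0,0],[0,0,0]]]'

```text
clock: 5.15
tool_pos: [0.5869, 0.3326, 0.0315]
eef_rot: [1.0, -0.009, 0.001, -0.0]
contact_force: [0.0, -0.3, 0.1]
opening: 1.0
finger_force: 0.0
```

```bash
python3 go.py 587 332 30 -1
```

```text
clock 5.15 pos [586.9 332.6  31.5] yaw -1.1 tilt 0.08 q [-0.6   1.05  0.02  1.53 -0.04  0.56 -2.14] F [ 0.  -0.3  0.1] open 1.000 ff 0.0
shift cm [0.01 0.06 0.15] turn z -0.1
```

>>> step_arm --steps '[[[0,0,0],[0,0,0]],[[0,0,0],[0,0,0]],[[0,0,0],[0,0,0]],[[0,0,0],[0,0,0]],[[0,0,0],[0,0,0]],[[0,0,0],[0,0,0]],[[0,0,0],[0,0,0]],[[0,0,0],[0,0,0]]]' --claw -1 --grip_force 40

```text
clock: 6.15
tool_pos: [0.5863, 0.3329, 0.0308]
eef_rot: [1.0, -0.009, 0.0, -0.0]
contact_force: [0.0, 2.3, -0.5]
opening: 0.584
finger_force: 39.9
```

>>> step_arm --steps '[[[0,0,-0.5],[0,0,0]],[[0,0,-1],[0,0,0]],[[0,0,-2],[0,0,0]],[[0,0,-3],[0,0,0]],[[0,0,-3],[0,0,0]],[[0,0,-3],[0,0,0]],[[0,0,-2],[0,0,0]],[[0,0,-1],[0,0,0]],[[0,0,0],[0,0,0]],[[0,0,0],[0,0,0]]]'

```text
clock: 7.4
tool_pos: [0.5856, 0.3319, 0.1848]
eef_rot: [1.0, -0.009, -0.001, 0.001]
contact_force: [0.0, 0.2, -6.0]
opening: 0.591
finger_force: 39.9
```

```bash
python3 go.py 489 -16 180 -4
```

```text
clock 7.40 pos [585.6 331.9 184.8] yaw -1.1 tilt 0.12 q [-0.6   0.84  0.04  1.48 -0.04  0.83 -2.14] F [ 0.   0.2 -6. ] open 0.591 ff 39.9
shift cm [-9.02 34.96  0.53] turn z 2.9
```

>>> step_arm --steps '[[[-0.5,2,0],[0,0,1]],[[-0.8,3,0],[0,0,1]],[[-0.9,3.5,0],[0,0,0.9]],[[-0.9,3.5,0],[0,0,0]],[[-0.9,3.5,0],[0,0,0]],[[-0.9,3.5,0],[0,0,0]],[[-0.9,3.5,0],[0,0,0]],[[-0.9,3.5,0],[0,0,0]],[[-0.9,3.5,0],[0,0,0]],[[-0.8,2.5,0],[0,0,0]],[[-0.5,1.5,0],[0,0,0]],[[0,0.5,0],[0,0,0]]]'

```text
clock: 8.9
tool_pos: [0.4764, -0.002, 0.1855]
eef_rot: [0.999, -0.035, -0.0, 0.0]
contact_force: [-0.0, 0.6, -4.9]
opening: 0.587
finger_force: 39.9
```

>>> step_arm --steps '[[[0,0,0],[0,0,0]],[[0,0,0],[0,0,0]],[[0,0,0],[0,0,0]]]'

```text
clock: 9.28
tool_pos: [0.4769, -0.0006, 0.1857]
eef_rot: [0.999, -0.034, 0.0, -0.0]
contact_force: [-1.0, 1.8, -5.5]
opening: 0.583
finger_force: 39.9
```

```bash
python3 go.py 489 -16 86 -4;  python3 - <<'E'
from h import *
s=snap("side"); t=snap("top"); 
b=crop(s,240,70,180,180,3)
cv2.imwrite("pics/s3.png",b[:,:,::-1])
E
```

```text
clock 9.28 pos [476.9  -0.6 185.7] yaw -3.9 tilt 0.03 q [-0.08  0.62 -0.03  2.08  0.03  0.44 -1.77] F [-1.   1.8 -5.5] open 0.583 ff 39.9
shift cm [1.3  1.46 9.97] turn z 0.1
```

View pics/s3.png

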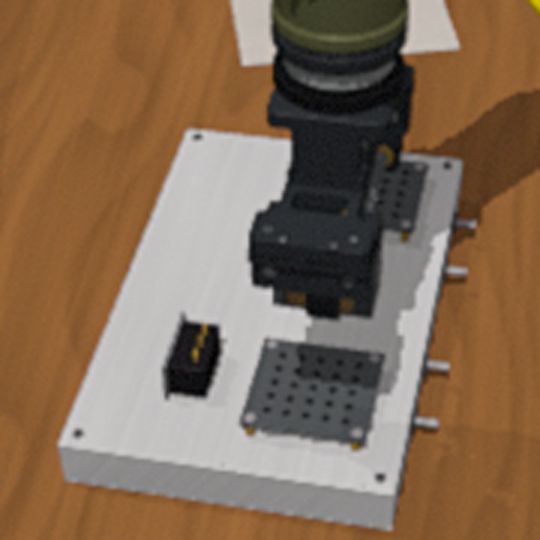

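The picture shows the transformer held upright, and board A's screws in the crop at (272,345), (376,357), (357,430) and (250,417). I'll use those screws to cross-check the board centres.

```bash
python3 - <<'E'
from m import *
S=np.array([(272,345),(376,357),(357,430),(250,417)])/3+[240,70]-.33
T=(np.array([(446,132),(525,138),(520,215),(441,209)])-[390,0])/2+[335,165]-.25
Tb=(np.array([(684,150),(764,156),(759,233),(682,227)])-[390,0])/2+[335,165]-.25
Sb=(np.array([(610,38),(671,43),(662,84),(600,77)])-[420,0])/2+[255,105]-.25
for a,b in((T,S),(Tb,Sb)):
    print(np.round(tri(t,diag(a),s,diag(b))[0],4),onz(t,diag(a),.056)[:2],onz(s,diag(b),.056)[:2],rect(t,a,.056),rect(s,b,.056))
E
```

```text
[ 0.4896 -0.0153  0.0545] [ 0.49094415 -0.01532827] [ 0.4878681  -0.01341657] [491.2 -15.6  77.   76.2  86. ] [487.6 -13.7  74.   78.7  87.6]
[ 0.4734 -0.2471  0.0464] [ 0.47442541 -0.2442966 ] [ 0.4700905  -0.23392833] [ 475.3 -245.4   77.1   75.4   86. ] [ 469.4 -235.    79.8   75.4   86.8]
```

>>> step_arm --steps '[[[0.6,0.7,0],[0,0,0]],[[0.65,0.75,1],[0,0,0]],[[0,0,2],[0,0,0]],[[0,0,2],[0,0,0]],[[0,0,2],[0,0,0]],[[0,0,1],[0,0,0]],[[0,0,0.8],[0,0,0]],[[0,0,0],[0,0,0]],[[0,0,0],[0,0,0]],[[0,0,0],[0,0,0]]]'

```text
clock: 10.72
tool_pos: [0.4885, -0.0168, 0.0982]
eef_rot: [0.999, -0.034, 0.001, -0.0]
contact_force: [0.5, -0.1, -6.2]
opening: 0.584
finger_force: 39.9
```

```bash
python3 go.py 489.5 -15.5 86 -4
```

```text
clock 10.72 pos [488.5 -16.8  98.2] yaw -4.0 tilt 0.06 q [-0.05  0.8  -0.02  2.1   0.05  0.24 -1.75] F [ 0.5 -0.1 -6.2] open 0.584 ff 39.9
shift cm [ 0.09 -0.14  1.22] turn z 0.0
```

>>> step_arm --steps '[[[0.1,-0.1,0.4],[0,0,0]],[[0,0,0.4],[0,0,0]],[[0,0,0.2],[0,0,0]],[[0,0,0.2],[0,0,0]],[[0,0,0],[0,0,0]],[[0,0,0],[0,0,0]],[[0,0,0],[0,0,0]]]'

```text
clock: 11.6
tool_pos: [0.4892, -0.0159, 0.0857]
eef_rot: [0.999, -0.034, -0.0, 0.0]
contact_force: [0.4, 0.6, -5.7]
opening: 0.59
finger_force: 39.9
```

```bash
python3 go.py 489.5 -15.5 86 -4
```

```text
clock 11.60 pos [489.2 -15.9  85.7] yaw -4.0 tilt 0.00 q [-0.05  0.82 -0.02  2.1   0.05  0.22 -1.75] F [ 0.4  0.6 -5.7] open 0.590 ff 39.9
shift cm [ 0.03 -0.04 -0.03] turn z 0.0
```

Not in contact yet, so I'll lower a little at a time.

>>> step_arm --steps '[[[0,0,0.1],[0,0,0]],[[0,0,0],[0,0,0]],[[0,0,0],[0,0,0]]]'

```text
clock: 11.98
tool_pos: [0.4892, -0.0159, 0.0856]
eef_rot: [0.999, -0.035, 0.0, 0.0]
contact_force: [-2.1, 0.7, 6.7]
opening: 0.586
finger_force: 39.9
```

>>> step_arm --steps '[[[0,0,0.1],[0,0,0]],[[0,0,0],[0,0,0]],[[0,0,0],[0,0,0]]]'

```text
clock: 12.35
tool_pos: [0.4892, -0.0159, 0.0856]
eef_rot: [0.999, -0.035, 0.001, 0.0]
contact_force: [-3.0, 0.6, 18.2]
opening: 0.588
finger_force: 39.9
```

>>> step_arm --steps '[[[0,0,-0.1],[0,0,0]],[[0,0,0],[0,0,0]]]'

```text
clock: 12.6
tool_pos: [0.4891, -0.0159, 0.0856]
eef_rot: [0.999, -0.035, 0.0, 0.0]
contact_force: [-3.2, 0.3, 11.0]
opening: 0.582
finger_force: 39.9
```

>>> step_arm --steps '[[[0,0,0],[0,0,0]],[[0,0,0],[0,0,0]],[[0,0,0],[0,0,0]],[[0,0,0],[0,0,0]],[[0,0,-1],[0,0,0]],[[0,0,-2],[0,0,0]],[[0,0,-4],[0,0,0]],[[0,0,-4],[0,0,0]],[[0,0,-4],[0,0,0]]]' --claw 1

```text
clock: 13.72
tool_pos: [0.4889, -0.016, 0.2367]
eef_rot: [0.999, -0.035, 0.0, 0.0]
contact_force: [0.6, 0.3, 0.6]
opening: 1.001
finger_force: 0.0
```

```bash
python3 go.py 580 178 150 10.5
```

```text
clock 13.72 pos [488.9 -16.  236.7] yaw -4.0 tilt 0.02 q [-0.04  0.55 -0.04  2.    0.03  0.6  -1.74] F [0.6 0.3 0.6] open 1.001 ff 0.0
shift cm [  7.75 -19.98   8.67] turn z -14.5
```

>>> step_arm --steps '[[[1.5,-4,0],[0,0,0]],[[1.5,-4,0],[0,0,0]],[[1.5,-4,0],[0,0,0]],[[1.5,-4,0],[0,0,0]],[[1.7,-4,0],[0,0,0]],[[0,0,2],[0,0,-7.2]],[[0,0,3],[0,0,-7.2]],[[0,0,3],[0,0,0]],[[0,0,0],[0,0,0]],[[0,0,0],[0,0,0]],[[0,0,0],[0,0,0]]]'

```text
clock: 15.1
tool_pos: [0.5807, 0.1786, 0.1563]
eef_rot: [0.996, 0.091, 0.001, -0.0]
contact_force: [0.4, -0.2, -0.4]
opening: 1.005
finger_force: 0.0
```

```bash
python3 go.py 580 178 24 10.5; python3 - <<'E'
from h import *
s=snap("side"); t=snap("top")
b=np.hstack([crop(s,230,150,180,180,2),crop(t,330,165,205,180,2)])
cv2.imwrite("pics/s4.png",b[:,:,::-1])
E
```

```text
clock 15.10 pos [580.7 178.6 156.3] yaw 10.4 tilt 0.16 q [-0.34  0.79 -0.07  1.72  0.08  0.63 -1.84] F [ 0.4 -0.2 -0.4] open 1.005 ff 0.0
shift cm [-0.11  0.05 13.23] turn z -0.1
```

View pics/s4.png

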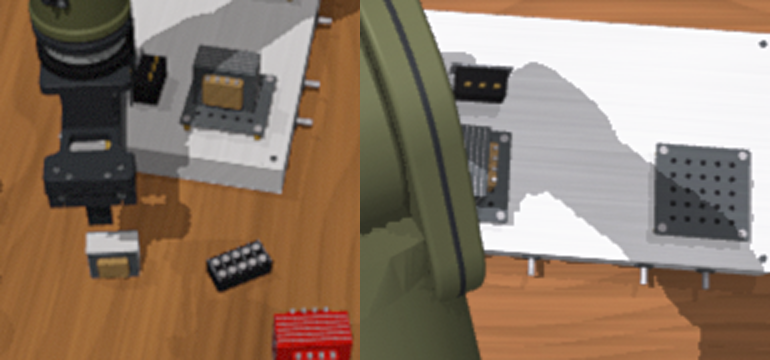

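The transformer stands square on board A, and the gripper is lined up over the choke at about (113,250) in the side crop. Descending.

>>> step_arm --steps '[[[0,0,2],[0,0,0]],[[0,0,3],[0,0,0]],[[0,0,3],[0,0,0]],[[0,0,2.5],[0,0,0]],[[0,0,1.5],[0,0,0]],[[0,0,0.7],[0,0,0]],[[0,0,0],[0,0,0]],[[0,0,0],[0,0,0]],[[0,0,0],[0,0,0]]]'

```text
clock: 16.32
tool_pos: [0.5803, 0.1784, 0.0284]
eef_rot: [0.996, 0.091, 0.001, -0.0]
contact_force: [-0.4, -0.6, -0.4]
opening: 1.002
finger_force: 0.0
```

```bash
python3 go.py 580 178 24 10.5
```

```text
clock 16.32 pos [580.3 178.4  28.4] yaw 10.4 tilt 0.07 q [-0.35  0.99 -0.05  1.75  0.1   0.4  -1.85] F [-0.4 -0.6 -0.4] open 1.002 ff 0.0
shift cm [-0.04  0.04  0.44] turn z -0.1
```

>>> step_arm --steps '[[[0,0,0.4],[0,0,0]],[[0,0,0],[0,0,0]],[[0,0,0],[0,0,0]],[[0,0,0],[0,0,0]]]'

```text
clock: 16.82
tool_pos: [0.5798, 0.1783, 0.0237]
eef_rot: [0.996, 0.091, 0.0, 0.0]
contact_force: [-0.2, 0.1, -0.1]
opening: 0.999
finger_force: 0.0
```

>>> step_arm --steps '[[[0,0,0],[0,0,0]],[[0,0,0],[0,0,0]],[[0,0,0],[0,0,0]],[[0,0,0],[0,0,0]],[[0,0,0],[0,0,0]],[[0,0,0],[0,0,0]],[[0,0,0],[0,0,0]],[[0,0,0],[0,0,0]]]' --claw -1 --grip_force 25

```text
clock: 17.82
tool_pos: [0.5798, 0.1783, 0.0237]
eef_rot: [0.996, 0.091, 0.0, 0.0]
contact_force: [-0.1, 0.5, -0.1]
opening: 0.449
finger_force: 25.0
```

>>> step_arm --steps '[[[0,0,-0.5],[0,0,0]],[[0,0,-1],[0,0,0]],[[0,0,-3],[0,0,0]],[[0,0,-4],[0,0,0]],[[0,0,-4],[0,0,0]],[[0,0,-4],[0,0,0]],[[0,0,-3],[0,0,0]],[[0,0,-1],[0,0,0]],[[0,0,0],[0,0,0]],[[0,0,0],[0,0,0]]]'

```text
clock: 19.08
tool_pos: [0.5788, 0.178, 0.2272]
eef_rot: [0.996, 0.091, -0.001, 0.0]
contact_force: [-0.2, 0.0, -2.1]
opening: 0.452
finger_force: 25.0
```

```bash
python3 go.py 473.5 -245.2 180 -4; python3 go.py 600 0 230 -4
```

```text
clock 19.07 pos [578.8 178.  227.2] yaw 10.5 tilt 0.17 q [-0.33  0.7  -0.08  1.66  0.07  0.79 -1.83] F [-0.2  0.  -2.1] open 0.452 ff 25.0
shift cm [-18.02  39.7    4.8 ] turn z 14.5
clock 19.07 pos [578.8 178.  227.2] yaw 10.5 tilt 0.17 q [-0.33  0.7  -0.08  1.66  0.07  0.79 -1.83] F [-0.2  0.  -2.1] open 0.452 ff 25.0
shift cm [-1.14 17.89 -0.26] turn z 14.5
```

>>> step_arm --steps '[[[-1,2,0],[0,0,0]],[[-1.5,3.5,0],[0,0,0]],[[-1.8,4,0],[0,0,0]],[[-1.8,4,0],[0,0,0]],[[-1.8,4,0],[0,0,0]],[[-1.8,4,0],[0,0,0]],[[-1.8,4,0],[0,0,0]],[[-1.8,4,0],[0,0,0]],[[-1.8,4,0],[0,0,0]],[[-1.8,3.5,0],[0,0,0]],[[-1.1,2.7,0],[0,0,0]],[[0,0,0],[0,0,4.5]]]'

```text
clock: 20.58
tool_pos: [0.4713, -0.2494, 0.228]
eef_rot: [0.999, 0.047, -0.002, 0.001]
contact_force: [0.5, 1.4, -2.3]
opening: 0.45
finger_force: 25.0
```

>>> step_arm --steps '[[[0,0,0],[0,0,5]],[[0,0,0],[0,0,5]],[[0,0,0],[0,0,0]],[[0,0,0],[0,0,0]],[[0,0,0],[0,0,0]]]'

```text
clock: 21.2
tool_pos: [0.4744, -0.2449, 0.2286]
eef_rot: [0.999, -0.035, -0.0, 0.0]
contact_force: [0.6, -0.4, -2.3]
opening: 0.449
finger_force: 25.0
```

```bash
python3 go.py 473.5 -245.2 79 -4
```

```text
clock 21.20 pos [ 474.4 -244.9  228.6] yaw -4.0 tilt 0.02 q [ 0.44  0.61 -0.08  1.88  0.07  0.66 -1.32] F [ 0.6 -0.4 -2.3] open 0.449 ff 25.0
shift cm [-0.08  0.03 14.96] turn z -0.0
```

>>> step_arm --steps '[[[0,0,2],[0,0,0]],[[0,0,3],[0,0,0]],[[0,0,3],[0,0,0]],[[0,0,3],[0,0,0]],[[0,0,2],[0,0,0]],[[0,0,1],[0,0,0]],[[0,0,0.4],[0,0,0]],[[0,0,0],[0,0,0]],[[0,0,0],[0,0,0]],[[0,0,0],[0,0,0]]]'

```text
clock: 22.45
tool_pos: [0.475, -0.2449, 0.0853]
eef_rot: [0.999, -0.035, 0.001, 0.0]
contact_force: [0.2, 0.4, -1.6]
opening: 0.452
finger_force: 25.0
```

```bash
python3 go.py 473.5 -245.2 79 -4
```

```text
clock 22.45 pos [ 475.  -244.9   85.3] yaw -4.1 tilt 0.06 q [ 0.42  0.85 -0.04  1.97  0.1   0.33 -1.35] F [ 0.2  0.4 -1.6] open 0.452 ff 25.0
shift cm [-0.15  0.04  0.63] turn z -0.1
```

>>> step_arm --steps '[[[-0.1,0,0.3],[0,0,0]],[[0,0,0.2],[0,0,0]],[[0,0,0.1],[0,0,0]],[[0,0,0],[0,0,0]],[[0,0,0],[0,0,0]]]'

```text
clock: 23.08
tool_pos: [0.4738, -0.2446, 0.0787]
eef_rot: [0.999, -0.035, 0.0, 0.0]
contact_force: [-0.2, -0.2, -1.7]
opening: 0.451
finger_force: 25.0
```

>>> step_arm --steps '[[[0,0,0.1],[0,0,0]],[[0,0,0],[0,0,0]],[[0,0,0],[0,0,0]]]'

```text
clock: 23.45
tool_pos: [0.4738, -0.2447, 0.0787]
eef_rot: [0.999, -0.035, 0.0, 0.0]
contact_force: [-2.5, 0.9, 7.8]
opening: 0.453
finger_force: 25.0
```

Contact confirmed. Release, raise, and head for the can.

>>> step_arm --steps '[[[0,0,0],[0,0,0]],[[0,0,0],[0,0,0]],[[0,0,0],[0,0,0]],[[0,0,0],[0,0,0]],[[0,0,0],[0,0,0]],[[0,0,-1],[0,0,0]],[[0,0,-2],[0,0,0]],[[0,0,-4],[0,0,0]],[[0,0,-4],[0,0,0]],[[0,0,-4],[0,0,0]]]' --claw 1

```text
clock: 24.7
tool_pos: [0.4735, -0.2446, 0.2297]
eef_rot: [0.999, -0.035, 0.0, 0.0]
contact_force: [0.3, -0.4, -0.5]
opening: 1.0
finger_force: 0.0
```

```bash
python3 go.py 462 340 150 -4
```

```text
clock 24.70 pos [ 473.5 -244.6  229.7] yaw -4.1 tilt 0.03 q [ 0.44  0.61 -0.08  1.88  0.07  0.66 -1.33] F [ 0.3 -0.4 -0.5] open 1.000 ff 0.0
shift cm [ -5.29 -58.24   7.95] turn z -0.1
```

>>> step_arm --steps '[[[-0.4,-4.8,0],[0,0,0]],[[-0.4,-4.8,0],[0,0,0]],[[-0.4,-4.8,0],[0,0,0]],[[-0.4,-4.8,0],[0,0,0]],[[-0.4,-4.8,0],[0,0,0]],[[-0.4,-4.8,0],[0,0,0]],[[-0.4,-4.8,0],[0,0,0]],[[-0.4,-4.8,0],[0,0,0]],[[-0.4,-4.8,0],[0,0,0]],[[-0.4,-4.8,0],[0,0,0]],[[-0.4,-4.8,0],[0,0,0]],[[-0.4,-4.8,0],[0,0,0]]]'

```text
clock: 26.2
tool_pos: [0.4663, 0.3348, 0.2285]
eef_rot: [0.999, -0.035, 0.0, -0.0]
contact_force: [1.0, -0.4, 0.4]
opening: 0.996
finger_force: 0.0
```

>>> step_arm --steps '[[[0,0,2],[0,0,0]],[[0,0,3],[0,0,0]],[[0,0,3],[0,0,0]],[[0,0,0],[0,0,0]],[[0,0,0],[0,0,0]],[[0,0,0],[0,0,0]]]'

```text
clock: 26.95
tool_pos: [0.4674, 0.3338, 0.1492]
eef_rot: [0.999, -0.035, 0.001, -0.001]
contact_force: [0.1, -0.8, 0.5]
opening: 1.0
finger_force: 0.0
```

```bash
python3 go.py 462 340 45 -4; python3 - <<'E'
from h import *
s=snap("side"); t=snap("top")
b=np.hstack([crop(s,230,100,180,180,2),crop(t,330,165,205,180,2)])
b=np.vstack([b,np.hstack([crop(s,260,260,180,120,2),crop(t,150,200,205,120,2)])])
cv2.imwrite("pics/s5.png",b[:,:,::-1]); print(b.shape)
E
```

```text
clock 26.95 pos [467.4 333.8 149.2] yaw -4.1 tilt 0.15 q [-0.72  0.77  0.03  1.83 -0.04  0.54 -2.3 ] F [ 0.1 -0.8  0.5] open 1.000 ff 0.0
shift cm [-0.6  -0.57 10.42] turn z -0.1
(600, 770, 3)
```

View pics/s5.png

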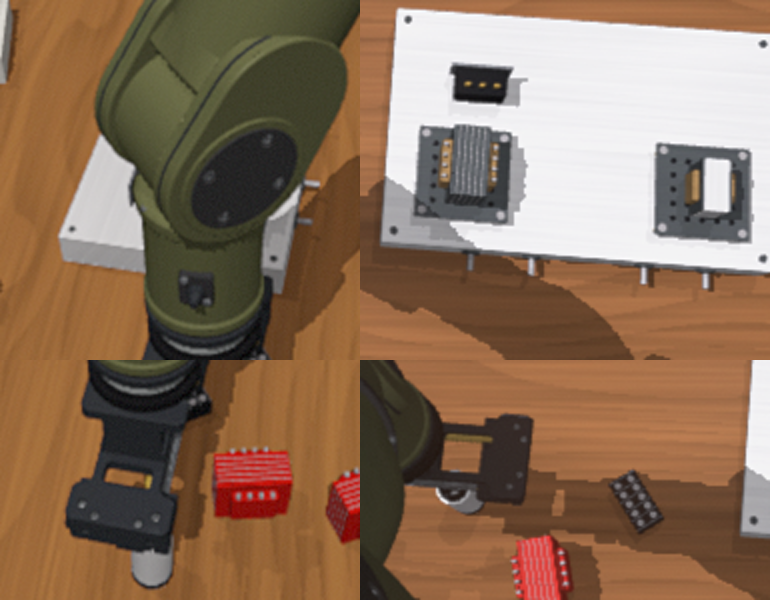

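The top crop shows the transformer (470,165) and choke (717,187) square on their boards, and the can at (460,497) under the gripper. I'll check the placements numerically.

```bash
python3 - <<'E'
from m import *
wh2=lambda im:(gray(im)>185)&(sat(im)<40)
q,h=quad(t,(498,240,22,36),wh2); print("choke",rect(t,h,.095),"vs 474.5 -245")
T=np.array([(457,125),(490,126),(484,203),(451,197)])-[360,0]
T=T/2+[330,165]-.25; print("trafo",rect(t,T,.11),"vs 490.5 -15.6")
E
```

```text
choke [ 475.2 -245.1   23.2   49.1   85.1] vs 474.5 -245
trafo [491.3 -16.7  30.4  72.3  84.7] vs 490.5 -15.6
```

>>> step_arm --steps '[[[-0.3,-0.3,0],[0,0,0]],[[-0.3,-0.2,2],[0,0,0]],[[0,0,2],[0,0,0]],[[0,0,2],[0,0,0]],[[0,0,2],[0,0,0]],[[0,0,1.5],[0,0,0]],[[0,0,0.4],[0,0,0]],[[0,0,0],[0,0,0]],[[0,0,0],[0,0,0]],[[0,0,0],[0,0,0]]]'

```text
clock: 28.4
tool_pos: [0.4613, 0.3389, 0.0493]
eef_rot: [0.999, -0.035, 0.0, -0.0]
contact_force: [0.6, -0.4, 0.1]
opening: 0.999
finger_force: 0.0
```

```bash
python3 go.py 462 340 45 -4
```

```text
clock 28.40 pos [461.3 338.9  49.3] yaw -4.1 tilt 0.06 q [-0.73  0.94  0.02  1.86 -0.05  0.34 -2.31] F [ 0.6 -0.4  0.1] open 0.999 ff 0.0
shift cm [ 0.06 -0.11  0.43] turn z -0.1
```

Both are within about 1 mm. Grasping the can.

>>> step_arm --steps '[[[0,-0.1,0.4],[0,0,0]],[[0,0,0],[0,0,0]],[[0,0,0],[0,0,0]],[[0,0,0],[0,0,0]]]'

```text
clock: 28.9
tool_pos: [0.4611, 0.3397, 0.0447]
eef_rot: [0.999, -0.035, 0.0, 0.0]
contact_force: [0.6, -0.2, -0.4]
opening: 1.003
finger_force: 0.0
```

>>> step_arm --steps '[[[0,0,0],[0,0,0]],[[0,0,0],[0,0,0]],[[0,0,0],[0,0,0]],[[0,0,0],[0,0,0]],[[0,0,0],[0,0,0]],[[0,0,0],[0,0,0]],[[0,0,0],[0,0,0]],[[0,0,0],[0,0,0]]]' --claw -1 --grip_force 15

```text
clock: 29.9
tool_pos: [0.4611, 0.3398, 0.0447]
eef_rot: [0.999, -0.035, 0.0, -0.0]
contact_force: [-0.4, 1.0, -0.4]
opening: 0.392
finger_force: 15.0
```

>>> step_arm --steps '[[[0,0,-0.5],[0,0,0]],[[0,0,-1],[0,0,0]],[[0,0,-3],[0,0,0]],[[0,0,-4],[0,0,0]],[[0,0,-4],[0,0,0]],[[0,0,-4],[0,0,0]],[[0,0,-3],[0,0,0]],[[0,0,-1],[0,0,0]],[[0,0,0],[0,0,0]],[[0,0,0],[0,0,0]]]'

```text
clock: 31.15
tool_pos: [0.4603, 0.3392, 0.2484]
eef_rot: [0.999, -0.035, -0.001, 0.001]
contact_force: [0.1, -0.2, -0.8]
opening: 0.39
finger_force: 15.0
```

```bash
python3 go.py 481.5 -130.3 200 -4
```

```text
clock 31.15 pos [460.3 339.2 248.4] yaw -4.1 tilt 0.16 q [-0.75  0.63  0.05  1.75 -0.04  0.77 -2.32] F [ 0.1 -0.2 -0.8] open 0.390 ff 15.0
shift cm [ 5.44 46.67  4.92] turn z -0.1
```

>>> step_arm --steps '[[[0.2,2,0],[0,0,0]],[[0.5,4,0],[0,0,0]],[[0.5,4.5,0],[0,0,0]],[[0.5,4.5,0],[0,0,0]],[[0.5,4.5,0],[0,0,0]],[[0.5,4.5,0],[0,0,0]],[[0.5,4.5,0],[0,0,0]],[[0.5,4.5,0],[0,0,0]],[[0.5,4.5,0],[0,0,0]],[[0.5,4.5,0],[0,0,0]],[[0.5,3,0],[0,0,0]],[[0.2,1.7,0],[0,0,0]]]'

```text
clock: 32.65
tool_pos: [0.4804, -0.1327, 0.2492]
eef_rot: [0.999, -0.037, -0.001, 0.0]
contact_force: [0.4, 0.9, -1.1]
opening: 0.393
finger_force: 15.0
```

>>> step_arm --steps '[[[0,0,2],[0,0,0]],[[0,0,3],[0,0,0]],[[0,0,1],[0,0,0]],[[0,0,0],[0,0,0]],[[0,0,0],[0,0,0]],[[0,0,0],[0,0,0]]]'

```text
clock: 33.4
tool_pos: [0.4824, -0.13, 0.1905]
eef_rot: [0.999, -0.035, 0.001, 0.0]
contact_force: [0.1, 0.2, -1.1]
opening: 0.393
finger_force: 15.0
```

```bash
python3 go.py 481.5 -130.3 85 -4
```

```text
clock 33.40 pos [ 482.4 -130.   190.5] yaw -4.0 tilt 0.10 q [ 0.19  0.63 -0.03  2.01  0.03  0.49 -1.5 ] F [ 0.1  0.2 -1.1] open 0.393 ff 15.0
shift cm [-0.1   0.03 10.55] turn z -0.0
```

>>> step_arm --steps '[[[-0.1,0,2],[0,0,0]],[[0,0,2.5],[0,0,0]],[[0,0,2.5],[0,0,0]],[[0,0,2],[0,0,0]],[[0,0,0.8],[0,0,0]],[[0,0,0.3],[0,0,0]],[[0,0,0],[0,0,0]],[[0,0,0],[0,0,0]],[[0,0,0],[0,0,0]]]'

```text
clock: 34.52
tool_pos: [0.4811, -0.13, 0.0892]
eef_rot: [0.999, -0.035, 0.0, 0.0]
contact_force: [0.2, 0.5, -1.1]
opening: 0.396
finger_force: 15.0
```

```bash
python3 go.py 481.5 -130.3 85 -4
```

```text
clock 34.52 pos [ 481.1 -130.    89.2] yaw -4.1 tilt 0.05 q [ 0.18  0.82 -0.01  2.08  0.04  0.25 -1.51] F [ 0.2  0.5 -1.1] open 0.396 ff 15.0
shift cm [0.04 0.03 0.42] turn z -0.1
```

>>> step_arm --steps '[[[0,0,0.3],[0,0,0]],[[0,0,0.1],[0,0,0]],[[0,0,0],[0,0,0]],[[0,0,0],[0,0,0]],[[0,0,0],[0,0,0]]]'

```text
clock: 35.15
tool_pos: [0.4808, -0.1299, 0.0847]
eef_rot: [0.999, -0.035, -0.0, 0.0]
contact_force: [0.3, 0.6, -0.8]
opening: 0.391
finger_force: 15.0
```

>>> step_arm --steps '[[[0,0,0.1],[0,0,0]],[[0,0,0],[0,0,0]],[[0,0,0],[0,0,0]]]'

```text
clock: 35.52
tool_pos: [0.4808, -0.1298, 0.0846]
eef_rot: [0.999, -0.035, 0.0, 0.0]
contact_force: [-0.5, 0.2, 9.1]
opening: 0.391
finger_force: 15.0
```

>>> step_arm --steps '[[[0,0,-0.05],[0,0,0]],[[0,0,0],[0,0,0]],[[0,0,0],[0,0,0]],[[0,0,0],[0,0,0]],[[0,0,0],[0,0,0]],[[0,0,-1],[0,0,0]],[[0,0,-2],[0,0,0]],[[0,0,-4],[0,0,0]],[[0,0,-4],[0,0,0]],[[0,0,-4],[0,0,0]]]' --claw 1

```text
clock: 36.78
tool_pos: [0.4806, -0.1298, 0.2362]
eef_rot: [0.999, -0.035, 0.0, 0.0]
contact_force: [1.1, -0.2, -0.3]
opening: 1.001
finger_force: 0.0
```

```bash
python3 go.py 457.5 169 150 32.5
```

```text
clock 36.77 pos [ 480.6 -129.8  236.2] yaw -4.1 tilt 0.03 q [ 0.19  0.56 -0.03  1.97  0.03  0.61 -1.5 ] F [ 1.1 -0.2 -0.3] open 1.001 ff 0.0
shift cm [ -4.42 -29.65   8.61] turn z -36.6
```

>>> step_arm --steps '[[[-0.6,-4.2,0],[0,0,0]],[[-0.6,-4.2,0],[0,0,0]],[[-0.6,-4.2,0],[0,0,0]],[[-0.6,-4.2,0],[0,0,0]],[[-0.6,-4.2,0],[0,0,0]],[[-0.7,-4.3,0],[0,0,0]],[[-0.7,-4.3,0],[0,0,0]],[[0,0,0],[0,0,-9]],[[0,0,0],[0,0,-9]],[[0,0,2],[0,0,-9]],[[0,0,3],[0,0,-9.6]],[[0,0,3],[0,0,0]]]'

```text
clock: 38.28
tool_pos: [0.4582, 0.1684, 0.1542]
eef_rot: [0.96, 0.281, 0.001, -0.0]
contact_force: [-0.2, 0.1, 0.9]
opening: 1.0
finger_force: 0.0
```

>>> step_arm --steps '[[[0,0,0],[0,0,0]],[[0,0,0],[0,0,0]],[[0,0,0],[0,0,0]]]'

```text
clock: 38.65
tool_pos: [0.4586, 0.1688, 0.1555]
eef_rot: [0.96, 0.28, 0.001, -0.0]
contact_force: [0.3, -1.0, -0.5]
opening: 1.002
finger_force: 0.0
```

```bash
python3 go.py 457.5 169 23 32.5; python3 - <<'E'
from h import *
s=snap("side"); t=snap("top")
b=np.hstack([crop(s,230,90,200,240,2),crop(t,310,160,200,160,2) if 0 else cv2.copyMakeBorder(crop(t,330,165,190,160,2),0,160,0,0,cv2.BORDER_CONSTANT)])
cv2.imwrite("pics/s6.png",b[:,:,::-1]); print(b.shape)
E
```

```text
clock 38.65 pos [458.6 168.8 155.5] yaw 32.5 tilt 0.14 q [-0.38  0.69 -0.11  2.07  0.19  0.39 -1.64] F [ 0.3 -1.  -0.5] open 1.002 ff 0.0
shift cm [-0.11 -0.09 13.25] turn z 0.0
(480, 780, 3)
```

View pics/s6.png

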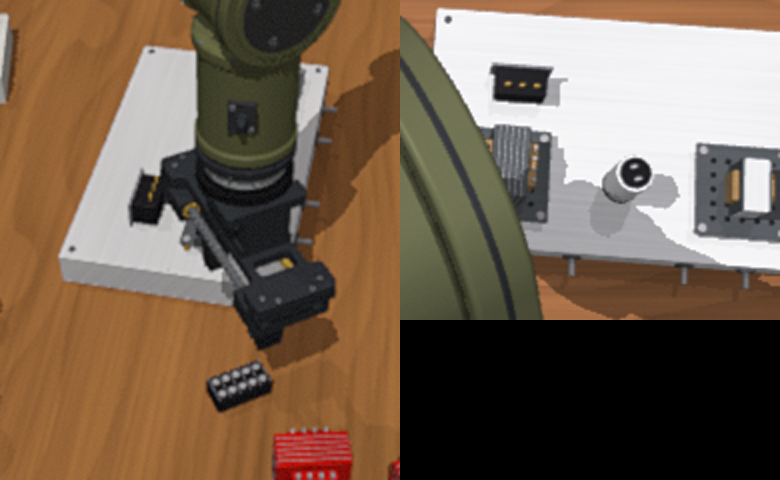

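The can stands between the boards (top crop (628,178)), and the gripper is aligned over the block at (240,385) in the side crop. Descending.

>>> step_arm --steps '[[[-0.1,0,2],[0,0,0]],[[0,0,3],[0,0,0]],[[0,0,3],[0,0,0]],[[0,0,2.5],[0,0,0]],[[0,0,1.5],[0,0,0]],[[0,0,0.7],[0,0,0]],[[0,0,0],[0,0,0]],[[0,0,0],[0,0,0]],[[0,0,0],[0,0,0]]]'

```text
clock: 39.88
tool_pos: [0.4574, 0.1681, 0.0278]
eef_rot: [0.96, 0.28, 0.001, -0.0]
contact_force: [-0.0, 0.1, -0.4]
opening: 1.002
finger_force: 0.0
```

```bash
python3 go.py 457.5 169 23 32.5
```

```text
clock 39.88 pos [457.4 168.1  27.8] yaw 32.5 tilt 0.07 q [-0.43  0.94 -0.02  2.11  0.23  0.09 -1.68] F [-0.   0.1 -0.4] open 1.002 ff 0.0
shift cm [ 0.05 -0.08  0.48] turn z 0.0
```

>>> step_arm --steps '[[[0,-0.1,0.25],[0,0,0]],[[0,0,0.2],[0,0,0]],[[0,0,0],[0,0,0]],[[0,0,0],[0,0,0]]]'

```text
clock: 40.38
tool_pos: [0.4565, 0.1688, 0.0227]
eef_rot: [0.96, 0.28, -0.0, 0.0]
contact_force: [0.8, -0.1, 0.7]
opening: 0.999
finger_force: 0.0
```

>>> step_arm --steps '[[[0,0,0],[0,0,0]],[[0,0,0],[0,0,0]],[[0,0,0],[0,0,0]],[[0,0,0],[0,0,0]],[[0,0,0],[0,0,0]],[[0,0,0],[0,0,0]],[[0,0,0],[0,0,0]],[[0,0,0],[0,0,0]],[[0,0,0],[0,0,0]]]' --claw -1 --grip_force 12

```text
clock: 41.5
tool_pos: [0.4565, 0.1688, 0.0227]
eef_rot: [0.96, 0.28, 0.0, 0.0]
contact_force: [-0.1, 0.2, -0.1]
opening: 0.34
finger_force: 12.0
```

>>> step_arm --steps '[[[0,0,-0.5],[0,0,0]],[[0,0,-1],[0,0,0]],[[0,0,-3],[0,0,0]],[[0,0,-4],[0,0,0]],[[0,0,-4],[0,0,0]],[[0,0,-4],[0,0,0]],[[0,0,-3],[0,0,0]],[[0,0,-1],[0,0,0]],[[0,0,0],[0,0,0]],[[0,0,0],[0,0,0]]]'

```text
clock: 42.75
tool_pos: [0.4558, 0.1684, 0.2266]
eef_rot: [0.96, 0.28, -0.001, 0.0]
contact_force: [-0.3, 0.2, -0.3]
opening: 0.338
finger_force: 12.0
```

```bash
python3 go.py 489.2 -15.9 220 -4; python3 - <<'E'
from m import *
f=lambda im:gray(im)<75
print([np.round(v,1) for v in proj(t,[.481,-.130,.11])[None]])
x,y=map(int,proj(t,[.482,-.130,.11])); box=(x-14,y-14,28,28)
im,l,st,ce=blob(t,box,f,6); i=1+np.argmax(st[1:,4]); c=(ce[i]+.5)/6-.5+np.array(box[:2])
print("can top via top cam",onz(t,c,.11), st[i,4])
# screws of the held block
E
```

```text
clock 42.75 pos [455.8 168.4 226.6] yaw 32.6 tilt 0.14 q [-0.34  0.56 -0.17  2.01  0.16  0.59 -1.62] F [-0.3  0.2 -0.3] open 0.338 ff 12.0
shift cm [-7.1  17.34  0.68] turn z 36.6
[array([447.2, 252. ])]
can top via top cam [ 0.48262039 -0.13033264  0.11      ] 5011
```

>>> step_arm --steps '[[[-1,2.3,0],[0,0,0]],[[-1.5,3.7,0],[0,0,0]],[[-1.6,4,0],[0,0,0]],[[-1.6,4,0],[0,0,0]],[[-1.4,3.3,0],[0,0,0]],[[0,0,0],[0,0,7.3]],[[0,0,0],[0,0,7.3]],[[0,0,0],[0,0,7.3]],[[0,0,0],[0,0,7.3]],[[0,0,0],[0,0,7.4]],[[0,0,0],[0,0,0]],[[0,0,0],[0,0,0]]]'

```text
clock: 44.35
tool_pos: [0.4895, -0.0151, 0.2273]
eef_rot: [0.999, -0.034, -0.0, 0.0]
contact_force: [0.6, -0.3, -0.9]
opening: 0.341
finger_force: 12.0
```

>>> step_arm --steps '[[[0,0,2],[0,0,0]],[[0,0,2],[0,0,0]],[[0,0,2],[0,0,0]],[[0,0,1],[0,0,0]],[[0,0,0],[0,0,0]],[[0,0,0],[0,0,0]],[[0,0,0],[0,0,0]]]'

```text
clock: 45.22
tool_pos: [0.4902, -0.0152, 0.1583]
eef_rot: [0.999, -0.035, 0.001, -0.0]
contact_force: [0.4, -0.2, -1.5]
opening: 0.338
finger_force: 12.0
```

```bash
python3 go.py 489.5 -16 133 -4.3;  python3 - <<'E'
from h import *
s=snap("side")
cv2.imwrite("pics/s7.png",crop(s,260,90,180,150,3)[:,:,::-1])
E
```

```text
clock 45.23 pos [490.2 -15.2 158.3] yaw -4.0 tilt 0.08 q [-0.05  0.68 -0.02  2.06  0.03  0.39 -1.73] F [ 0.4 -0.2 -1.5] open 0.338 ff 12.0
shift cm [-0.06  0.08  2.53] turn z 0.3
```

View pics/s7.png

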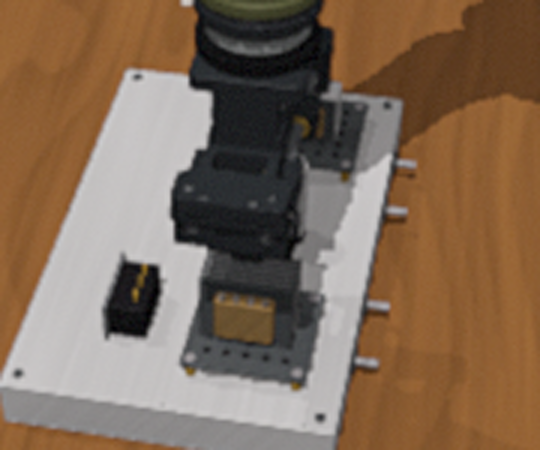

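The block sits between the fingers, directly above the transformer (255,270). Lowering.

>>> step_arm --steps '[[[-0.05,0.08,1],[0,0,0]],[[0,0,0.8],[0,0,0]],[[0,0,0.3],[0,0,0]],[[0,0,0],[0,0,0]],[[0,0,0],[0,0,0]],[[0,0,0],[0,0,0]]]'

```text
clock: 46.02
tool_pos: [0.4894, -0.016, 0.1369]
eef_rot: [0.999, -0.035, 0.0, 0.0]
contact_force: [0.4, 0.7, -0.4]
opening: 0.338
finger_force: 12.0
```

>>> step_arm --steps '[[[0,0,0.2],[0,0,0]],[[0,0,0],[0,0,0]],[[0,0,0],[0,0,0]],[[0,0,0],[0,0,0]]]'

```text
clock: 46.52
tool_pos: [0.4892, -0.016, 0.1347]
eef_rot: [0.999, -0.035, 0.0, 0.0]
contact_force: [-0.2, -0.1, -0.3]
opening: 0.339
finger_force: 12.0
```

```bash
python3 go.py 489.5 -16 132.7 -4.3
```

```text
clock 46.52 pos [489.2 -16.  134.7] yaw -4.1 tilt 0.01 q [-0.05  0.73 -0.01  2.08  0.03  0.33 -1.73] F [-0.2 -0.1 -0.3] open 0.339 ff 12.0
shift cm [ 0.03 -0.    0.2 ] turn z 0.2
```

>>> step_arm --steps '[[[0,0,0.15],[0,0,0]],[[0,0,0],[0,0,0]],[[0,0,0],[0,0,0]]]'

```text
clock: 46.9
tool_pos: [0.4892, -0.016, 0.1332]
eef_rot: [0.999, -0.035, -0.0, 0.0]
contact_force: [0.0, -0.4, -0.4]
opening: 0.338
finger_force: 12.0
```

>>> step_arm --steps '[[[0,0,0.1],[0,0,0]],[[0,0,0],[0,0,0]],[[0,0,0],[0,0,0]]]'

```text
clock: 47.28
tool_pos: [0.4893, -0.016, 0.1327]
eef_rot: [0.999, -0.035, 0.0, 0.0]
contact_force: [-0.2, 0.4, 5.3]
opening: 0.34
finger_force: 12.0
```

Contact confirmed. Release, raise, and move clear for a final look.

>>> step_arm --steps '[[[0,0,0],[0,0,0]],[[0,0,0],[0,0,0]],[[0,0,0],[0,0,0]],[[0,0,0],[0,0,0]],[[0,0,0],[0,0,0]],[[0,0,-1],[0,0,0]],[[0,0,-2],[0,0,0]],[[0,0,-4],[0,0,0]],[[0,0,-4],[0,0,0]],[[0,0,0],[0,0,0]]]' --claw 1

```text
clock: 48.52
tool_pos: [0.491, -0.016, 0.2454]
eef_rot: [0.999, -0.036, 0.003, -0.0]
contact_force: [0.0, 0.7, -0.3]
opening: 1.001
finger_force: 0.0
```

>>> step_arm --steps '[[[0,-4,0],[0,0,0]],[[0,-4,0],[0,0,0]],[[0,-4,0],[0,0,0]],[[0,-4,0],[0,0,0]],[[0,-4,0],[0,0,0]],[[0,-4,0],[0,0,0]],[[0,-4,0],[0,0,0]],[[0,-4,0],[0,0,0]],[[0,0,0],[0,0,0]],[[0,0,0],[0,0,0]],[[0,0,0],[0,0,0]]]'

```text
clock: 49.9
tool_pos: [0.512, 0.3013, 0.242]
eef_rot: [0.999, -0.037, -0.0, 0.001]
contact_force: [0.0, -0.2, 0.3]
opening: 0.998
finger_force: 0.0
```

```bash
python3 go.py; python3 - <<'E'
from m import *
cv2.imwrite("pics/t8.png",crop(t,300,100,260,200,3)[:,:,::-1])
box=(365,222,38,52)
im,l,st,ce=blob(t,box,lambda im:(gray(im)>115)&(sat(im)<35),6)
ok=[i for i in range(1,len(st)) if 30<st[i,4]<900]; p=(ce[ok]+.5)/6-.5+np.array(box[:2])
print(len(ok),rect(t,p,.13),p.round(0).tolist())
E
```

```text
clock 49.90 pos [512.  301.3 242. ] yaw -4.2 tilt 0.10 q [-0.63  0.66  0.04  1.69 -0.03  0.79 -2.22] F [ 0.  -0.2  0.3] open 0.998 ff 0.0
13 [477.8  -9.6  65.1  72.1  87.2] [[365.0, 231.0], [383.0, 232.0], [391.0, 232.0], [401.0, 234.0], [382.0, 237.0], [391.0, 238.0], [382.0, 243.0], [390.0, 244.0], [381.0, 249.0], [390.0, 250.0], [381.0, 255.0], [390.0, 256.0], [400.0, 272.0]]
```

View pics/t8.png

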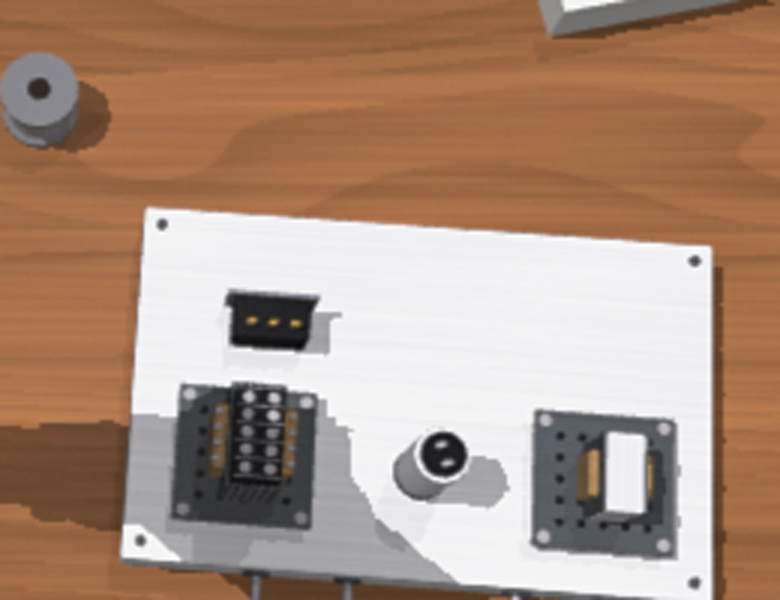

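The final picture shows the block flat on the transformer at (258,433), the can at (443,453) and the choke at (625,475). One numeric check on the block before I hand in.

```bash
python3 - <<'E'
from h import *
t=snap("top")
p=np.array([[383,232],[391,232],[382,237],[391,238],[382,243],[390,244],[381,249],[390,250],[381,255],[390,256]])
c=onz(t,p.mean(0),.13); print(c)
ok=abs(c[0]-.4907)<.009 and abs(c[1]+.016)<.009
print(ok)
if ok:
    from plant import finish_job; print(finish_job())
E
```

```text
[ 0.4918795  -0.01657071  0.13      ]
True
the job is handed in; nothing more can be done
None
```

The job is handed in at about 50 s of the 112 s allowed. All four parts are placed, released and, by the cameras, within about 2 mm of their targets; no verdict came back.

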